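# Snap a drone battery into its charging cradle

### The job

Pick up the thick ribbed drone battery from the work mat, set it down into the charging cradle and press it until both spring catches have snapped over its end ribs, so that it stays down locked and level by itself when you let go. Feel for the snap and stop there: the battery must never be forced into the cradle with more than about 25 N. Leave the other things on the bench where they are.

Things in the scene. Friction and masses are not known exactly. Their poses are not given: they have to be found in the camera images.
- pack: The battery: (sizes in mm) white block 76 (x) x 46 (y) x 40 high, 0.15-0.26 kg, standing on the mat; origin at the centre of its underside, z up. A rib runs across each end (+x, -x) over the whole width: sticks out 5 (86 long over ribs), from 8 to 11.5 above the underside, lower edge rounded. Long sides smooth, for gripping across the 46. Both ends alike: fits either way round.
- pack_end_a (a point): Point on the battery's underside at its +x end, 38 from the middle.
- pack_end_b (a point): The same at its -x end.
- pack_top (a point): Centre of the battery's flat top, 40 above its underside; the place to press.
- dock: Charging cradle, grey, fixed, rigid (sizes in mm): base 160 (x) x 100 (y), 10 high (20 at the ends); origin at the centre of its underside, The battery goes in with its x along the cradle's x. Four corner posts hold it with 1.5 to 1.8 play each side; their tops flare outward as a lead-in from 46 to 55 high. The long sides are open between the posts (48 wide) for fingers.
- dock_mouth (a point): Top of the cradle's mouth, on its axis, 55 mm above the cradle's underside. Set down here, the unsnapped battery rests on the two catches with its underside about 20 mm below this point (+-4, see dock_seat) and is not held down.
- dock_seat (a point): On the cradle's axis 21.5 mm above its underside: nominal height of the locked battery's underside. The true height differs by up to 4 mm either way, as the black insert (floor, contacts, catches) is screwed to another height in each cradle, which no pose shows. Its rigid floor is 1.5 mm below the true locked height. Sprung contacts push up with 1 to 4 N over the last 7.5 mm.
- dock_axis_end (a point): Point at the cradle's +x end, 60 mm from its axis, 20 up, by catch_a. How pressing on the top feels: from the resting height it takes 3 to 5 N, climbing over about 11 mm to a peak of 5 to 11 N, then falls sharply to 0 to 3 N as the ribs pass under the catches; 1.5 mm lower is the rigid floor. If one end snaps before the other there are two drops; press over the end still up.
- catch_a (a joint): Spring catch at the cradle's +x end, m: 0 = sprung home, grows as it is pushed outward (about 0.003 to 0.005 while the rib passes, stop at 0.006). It reads 0 both before the rib reaches it and after it has snapped over.
- catch_b (a joint): The same at the cradle's -x end.
- mat: Grey work mat, 360 x 340, 3 thick, fixed; origin at the centre of its underside. The battery starts on it.
- slim_pack: Bystander: slim battery, 74 x 36 x 18, plain sides without ribs, lying on the mat.
- phone_shell: Bystander: open black phone back shell, 70 x 142 x 10, on the mat.
- screwdriver: Bystander: black-handled screwdriver, 160 long, on the mat; origin at its middle.
- tweezers: Bystander: steel tweezers, 115 long, 6 high, on the mat.
- phone_frame: Bystander: phone screen in a black frame, 142 x 70 x 7, beside the cradle.
- parts_cup: Bystander: small steel bowl, 64 across, 40 high.
- pry_tool: Bystander: yellow plastic pry tool, about 125 long, 10 high.

How it is judged:
On the way, in this order (a step that is already met when the one before it is completed fails the run):
1. the battery is lifted clear of the mat (z of pack in the frame of mat above 0.03 m), for 0.1 s.
2. the battery is locked in the cradle: both ends down, both catches sprung home over its ribs (z of each of pack_end_a, pack_end_b in the frame of dock below 0.027 m and horizontal distance between pack and dock below 0.006 m and value of joint each of catch_a, catch_b below 0.001 m), for 0.2 s.
At the end, for the whole second after the job is handed in: The battery is in the cradle and released, at rest, level within 0.05 rad, within 6 mm of the cradle's middle, both ends of its underside less than 27 mm above the cradle's underside, and both catches sprung home (below 1 mm) (all of step 2 and linear speed of pack below 0.02 m/s and angle between pack's own z axis and vertical below 0.05 rad); the robot touches nothing.
It fails at once if the battery is forced into the cradle with more than 25 N (contact force between pack and dock above 25 N).
It fails at once if something else on the bench is moved more than 30 mm (distance of any of slim_pack, phone_shell, screwdriver, tweezers, phone_frame, parts_cup, pry_tool from where it was at the start of the episode above 0.03 m).
It also fails if it takes over 64 s, if anything falls off the work surface, if the arm or the gripper's body presses on something with over 40 N, if the wrist force passes 120 N, or if a joint passes its speed limit or range.

### The arm

A 6-joint arm with a two-finger parallel gripper is mounted at the origin on the work surface. World frame = base frame: x ahead of the robot, y to its left, z up, the work surface at z = 0. Lengths are in m, angles in rad, forces in N, time in s.
With the tool pointing down it reaches from about 0.35 to 0.95 m from the base axis. Payload 17.4 kg.
Tool frame: the origin (TCP) lies between the finger pads; the fingertips stand 19 mm ahead of it and the grasp point (between the pads) is the TCP; z points along the fingers, y is the direction in which the jaws open and shut (so a half turn about z gives the same grasp; the last joint's range is limited). The gripper opens to 93 mm and grips with 3 to 60 N. Pads are 15 mm wide; open, the fingers measure 128 mm over their backs; the gripper's body (75 mm by 188 mm) begins 65 mm behind the grasp point.
Start: joints at [1.306, 0.116, 1.442, -0, 1.584, -0.038], TCP at [0.152, 0.658, 0.238] pointing down, gripper open.
Joint ranges: [-2.83, 2.83], [-0.83, 2.19], [0.07, 2.5], [-1.14, 4.28], [0.01, 3], [-2.97, 2.97]. Speed limits (rad/s): [1.89, 1.89, 2.22, 3.14, 3.14, 3.14].

### API

Orientations are given as a unit quaternion [x, y, z, w].
In Python, from bench import manip gives the robot as it stands.
- The arm moves only by the tool step_arm, never from a script. Its argument "deltas" is a list of rows, each a list of 7 numbers: the shift along the tool's x, y, z in mm, then the turn, a rotation vector about the tool's x, y, z in degrees, then the finger opening in mm, from 0 to 93. In form: [[tx, ty, tz, ax, ay, az, jaw], ...]. A call has 1 to 8 rows; each row is the pose to reach, as a shift and turn from the pose commanded when the call began, along the tool's axes at that moment; what a row does not reach only later rows make up. A row lasts 1/10 s, in which the tool goes at most 50 mm and 8.59 degrees, less where a joint would pass 70% of its speed; a pose out of reach is approached as far as the arm can. A call with a gripper value outside its range is refused whole. The fingers move at their own pace and stop on an object; "squeeze" is the grip in N (left out, the last holds). Time passes only in rows, so rows that repeat a pose let the fingers close. It gives the time, the measured TCP pose, the force and the opening at its end, in the units of the state.
- manip.sense(): the state, without advancing time (a new reading comes with each control period).
- manip.read_camera(name): name is "scene" or "top" or "wrist"; returns the picture (420x560x3 uint8, red, green, blue); there is no depth.
- manip.camera_model(name): a dict with "camera_matrix" (3x3 intrinsics, pixels), "rvec" (rotation vector, rad) and "tvec" (3), from world to camera coordinates, as OpenCV has them. Camera axes: x right, y down, z forward; pixel columns grow to the right and rows downward; lengths in m; the calibration is good to about 2 mm. A picture is of the moment at which its call begins: read the wrist's pose just before it. camera_model takes no time and is no camera call; for the wrist camera it gives the pose at the moment of the call.
- manip.job_done(): hands the job in, once; it reports no verdict.
The state is a dict: "time_s": time; "joint_positions": joint angles; "joint_velocities": joint speeds; "effort": joint torques, N m; "tool_pos": TCP position; "ee_rot": TCP orientation; "force": force on the tool from outside, world axes, zero at the start; "ft_torque": the same for the moment, N m; "width": finger opening in m.
Only numpy, scipy, OpenCV 4.12 (cv2) and the standard library are available. Lean on these libraries where they do the work, as an engineer would, in place of code of your own. Each camera call takes 0.05 s, during which the arm holds its last target. There are 200 camera calls.

## Working session

There is one attempt and no reset: what is moved stays moved. The work goes in short steps, Python scripts to look and compute and a tool call to move; the robot and the scene stay as the last step left them, time stands still between calls to the robot, and variables do not carry over. Pictures are saved under pics/ and viewed, about 8 in all and at most 12, crops included, and the job is handed in when it is done.

Besides the shell and the picture viewer there is one more tool, called after "Request:" as name([rows], argument=value, ...), one row to a line, values as JSON. step_arm: Moves the arm, as the interface text tells. Its arguments: {"type":"object","properties":{"deltas":{"type":"array"},"squeeze":{"type":"number"}},"required":["deltas"]}

```bash
mkdir -p pics; cat > h.py <<'E'
import numpy as np, cv2
from bench import manip
from scipy.spatial.transform import Rotation as R
def cam(n):
    m=manip.camera_model(n); return np.array(m["camera_matrix"]),cv2.Rodrigues(np.array(m["rvec"],float))[0],np.array(m["tvec"],float).ravel()
def ray(n,uv,z,c=None):
    K,Rm,t=c or cam(n); uv=np.atleast_2d(uv).astype(float)
    d=(np.linalg.inv(K)@np.c_[uv,np.ones(len(uv))].T).T@Rm; o=-Rm.T@t
    return o+d*((z-o[2])/d[:,2])[:,None]
def shot(n,f):
    c=cam(n); im=manip.read_camera(n); cv2.imwrite(f"pics/{f}.png",cv2.cvtColor(im,cv2.COLOR_RGB2BGR)); return im,c
E
python3 - <<'E'
from h import *
a,c=shot("top","top1"); b,c2=shot("scene","scene1")
print(manip.sense())
for x in (c,c2): print(x[0].round(1).tolist(),(-x[1].T@x[2]).round(3),x[1].round(2).tolist())
E
```

```text
{'time_s': 0.1, 'joint_positions': array([ 1.30620818e+00,  1.16427633e-01,  1.44218503e+00, -2.97118262e-05,
        1.58403771e+00, -3.77982376e-02]), 'joint_velocities': array([ 0.00011574,  0.00108017, -0.00021162, -0.00025221,  0.00014523,
        0.00081021]), 'effort': array([ 2.49876713e-03, -7.22893596e+01, -6.23867798e+01,  7.82434107e-02,
        2.25960411e-02, -4.99340115e-05]), 'tool_pos': array([0.15174517, 0.65754619, 0.23699435]), 'ee_rot': array([ 1.13152267e-01,  9.93577518e-01, -5.25064986e-04, -6.49706101e-05]), 'force': array([-0.51805511, -0.7948007 , -0.85579158]), 'ft_torque': array([ 0.01649726,  0.02035748, -0.05732295]), 'width': 0.0932569348730806}
[[390.9, 0.0, 284.2], [0.0, 390.9, 212.6], [0.0, 0.0, 1.0]] [0.532 0.014 0.867] [[0.01, -1.0, 0.03], [-1.0, -0.01, -0.07], [0.07, -0.03, -1.0]]
[[450.1, 0.0, 277.1], [0.0, 450.1, 211.4], [0.0, 0.0, 1.0]] [0.846 0.462 0.843] [[-0.87, 0.49, -0.0], [0.4, 0.72, -0.56], [-0.27, -0.49, -0.83]]
```

View pics/top1.png

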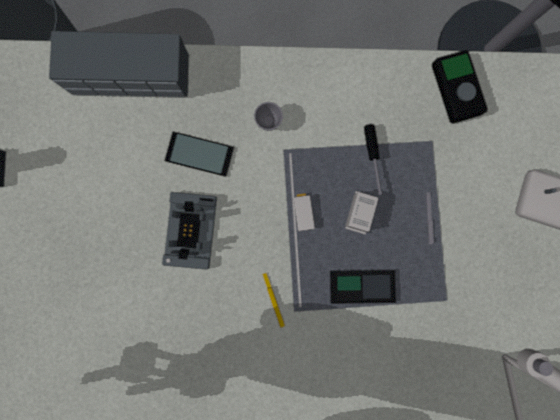

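View pics/scene1.png

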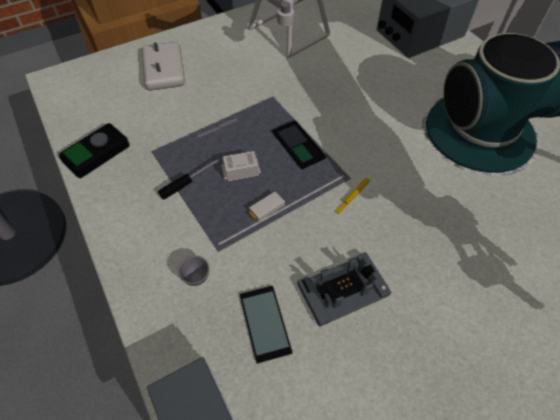

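Top view: the ribbed pack is at (362,212), the slim pack at (304,212), the dock at (190,232) with its long axis near-vertical, and the screwdriver tip near (380,185), close to the pack. Next I measure the pack and dock in an enlarged crop.

```bash
python3 - <<'E'
from h import *
im=cv2.cvtColor(cv2.imread("pics/top1.png"),cv2.COLOR_BGR2RGB); c=cam("top")
g=im.min(2)
m=np.zeros_like(g); m[185:245,335:390]=(g[185:245,335:390]>125)*255
n,l,s,_=cv2.connectedComponentsWithStats(m); k=1+s[1:,4].argmax(); print(s[k])
r=cv2.minAreaRect(np.argwhere(l==k)[:,::-1].astype(np.float32)); b=cv2.boxPoints(r); P=ray("top",b,.043,c)
print("pack",P.mean(0).round(4),P[:,:2].round(4).tolist())
# dock base outline
d=np.zeros_like(g); d[188:272,158:222]=(im[188:272,158:222].max(2)<105)*255
d=cv2.morphologyEx(d,cv2.MORPH_OPEN,np.ones((7,7)))
cn=max(cv2.findContours(d,0,2)[0],key=cv2.contourArea); r2=cv2.minAreaRect(cn); b2=cv2.boxPoints(r2);P2=ray("top",b2,.015,c)
print("dock",P2.mean(0).round(4),P2[:,:2].round(4).tolist())
v=im[...,::-1].copy()
A=cv2.resize(v[180:250,330:400],None,fx=5.6,fy=5.6,interpolation=2); B=cv2.resize(v[185:277,145:237],(392,392),interpolation=2)
for bb,I,o,f in((b,A,(330,180),5.6),(b2,B,(145,185),392/92)): cv2.polylines(I,[((bb+.5-o)*f).astype(int)],True,(0,255,0),1)
cv2.imwrite("pics/crop1.png",np.hstack([A,B]))
E
```

```text
[349 192  29  39 655]
pack [ 0.5947 -0.1746  0.043 ] [[0.5645, -0.1421], [0.6365, -0.1614], [0.6249, -0.2073], [0.5528, -0.1877]]
dock [0.5512 0.1933 0.015 ] [[0.4747, 0.2489], [0.6358, 0.2393], [0.6278, 0.1371], [0.4664, 0.1481]]
```

View pics/crop1.png

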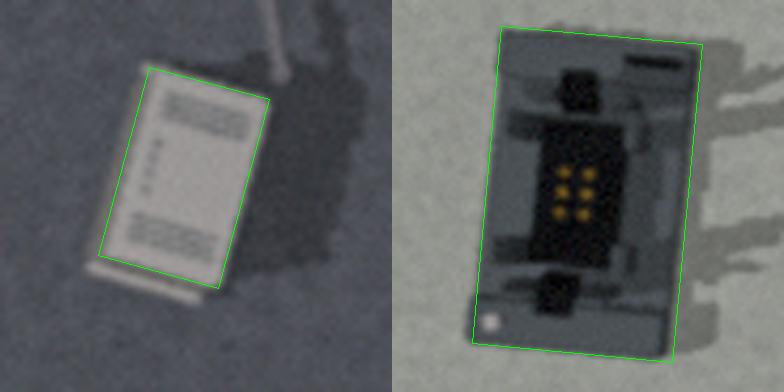

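```bash
cat >> h.py <<'E'
def go(xyz,yaw):
    "delta (mm, deg) in tool axes to TCP xyz, tool pointing down, jaw line (tool y) at world angle yaw deg"
    s=manip.sense(); Rt=R.from_quat(s["ee_rot"]); a=np.radians(yaw)
    y=np.array([np.cos(a),np.sin(a),0]); z=np.array([0,0,-1.]); T=np.c_[np.cross(y,z),y,z]
    d=Rt.inv().apply(np.array(xyz)-s["tool_pos"])*1e3; w=(Rt.inv()*R.from_matrix(T)).as_rotvec(degrees=True)
    print("t",s["time_s"],"pos",s["tool_pos"].round(4),"F",s["force"].round(1),"w",round(s["width"]*1e3,1),"delta",d.round(1),w.round(2))
E
python3 -c "
from h import *
go([.5947,-.1746,.22],74.9)"
```

```text
t 0.1 pos [0.1517 0.6575 0.237 ] F [-0.5 -0.8 -0.9] w 93.3 delta [-618.7 -711.2   17.7] [-0.06  0.    2.11]
```

Request:
step_arm([
  [-32, -37, 1, 0, 0, 0, 93],
  [-65, -74, 2, 0, 0, 0, 93],
  [-97, -111, 3, 0, 0, 0, 93],
  [-130, -149, 4, 0, 0, 0, 93],
  [-162, -186, 5, 0, 0, 1, 93],
  [-195, -224, 6, 0, 0, 1, 93],
  [-227, -261, 6, 0, 0, 2, 93],
  [-260, -299, 7, 0, 0, 2, 93],
])

```text
time_s: 0.9
tool_pos: [0.338, 0.3064, 0.2306]
ee_rot: [0.131, 0.991, 0.0, 0.0]
force: [1.8, 1.5, 0.2]
width: 0.093
```

Request:
step_arm([
  [-32, -37, 1, 0, 0, 0, 93],
  [-65, -74, 2, 0, 0, 0, 93],
  [-97, -111, 3, 0, 0, 0, 93],
  [-130, -149, 4, 0, 0, 0, 93],
  [-162, -186, 5, 0, 0, 0, 93],
  [-195, -224, 6, 0, 0, 0, 93],
  [-227, -261, 6, 0, 0, 0, 93],
  [-260, -299, 7, 0, 0, 0, 93],
])

```text
time_s: 1.7
tool_pos: [0.5117, -0.0498, 0.2236]
ee_rot: [0.131, 0.991, 0.0, 0.0]
force: [0.4, 0.7, 0.5]
width: 0.0931
```

```bash
python3 -c "
from h import *
go([.5947,-.1746,.22],74.9)"
```

```text
t 1.7 pos [ 0.5117 -0.0498  0.2236] F [0.4 0.7 0.5] w 93.1 delta [-112.5  -99.1    3.7] [0.01 0.01 0.08]
```

Request:
step_arm([
  [-36, -32, 1, 0, 0, 0, 93],
  [-72, -64, 2, 0, 0, 0, 93],
  [-112, -99, 4, 0, 0, 0, 93],
  [-112, -99, 4, 0, 0, 0, 93],
])

```text
time_s: 2.1
tool_pos: [0.5953, -0.1761, 0.2175]
ee_rot: [0.132, 0.991, -0.0, -0.001]
force: [0.3, 0.3, -0.6]
width: 0.093
```

```bash
python3 - <<'E'
from h import *
go([.5947,-.1746,.22],74.9)
im,c=shot("wrist","w1"); K,Rm,t=c
def pr(p): return cv2.projectPoints(np.array(p,float).reshape(-1,3),cv2.Rodrigues(Rm)[0],t,K,None)[0][:,0]
a=np.radians(-15.1); u=np.array([np.cos(a),np.sin(a)]); v=np.array([-u[1],u[0]]); C=np.array([.5947,-.1746])
q=[[*(C+sx*.038*u+sy*.023*v),.043] for sx,sy in((1,1),(1,-1),(-1,-1),(-1,1))]
print(pr(q).round(1).tolist())
g=im.min(2); print(np.percentile(g,[10,50,90,99]))
for th in (110,130,150):
    n,l,s,_=cv2.connectedComponentsWithStats((g>th).astype(np.uint8)); k=[i for i in range(1,n) if s[i,4]>800]
    for i in k:
        r=cv2.minAreaRect(np.argwhere(l==i)[:,::-1].astype(np.float32)); P=ray("wrist",cv2.boxPoints(r),.043,c); print(th,s[i],P.mean(0).round(4),P[:,:2].round(4).tolist())
E
```

```text
t 2.1 pos [ 0.5953 -0.1761  0.2175] F [ 0.3  0.3 -0.6] w 93.0 delta [ 0.9  1.3 -2.5] [-0.03 -0.15 -0.07]
[[302.8, 227.9], [257.8, 228.0], [256.4, 153.1], [304.2, 153.0]]
[ 32. 124. 192. 196.]
110 [     0      0    560    305 143416] [ 0.5738 -0.17    0.043 ] [[0.3689, -0.363], [0.4948, 0.0999], [0.7957, 0.0862], [0.6359, -0.503]]
110 [  104   339   321    65 13459] [ 0.7972 -0.2489  0.043 ] [[0.79, -0.4462], [0.707, -0.4108], [0.8014, -0.0626], [0.8903, -0.0759]]
130 [    0     0   166   304 27323] [ 0.5229 -0.355   0.043 ] [[0.3689, -0.363], [0.4061, -0.2262], [0.6819, -0.3284], [0.6348, -0.5024]]
130 [ 365    0   72  257 4061] [ 0.5776 -0.0602  0.043 ] [[0.4504, -0.087], [0.452, -0.0506], [0.7037, -0.0295], [0.7042, -0.0738]]
130 [  385     0   175   304 38974] [0.6224 0.0113 0.043 ] [[0.4557, -0.0441], [0.4948, 0.0999], [0.7944, 0.0863], [0.7448, -0.0967]]
130 [ 253  144   50   84 3942] [ 0.5894 -0.176   0.043 ] [[0.6231, -0.2111], [0.5429, -0.1876], [0.5552, -0.1424], [0.6362, -0.1628]]
130 [115 161  45  91 830] [ 0.5731 -0.317   0.043 ] [[0.5253, -0.3236], [0.524, -0.3132], [0.6
[... 404 characters left out ...]
6799, -0.3312], [0.6336, -0.5018]]
150 [ 366    0   70  256 3519] [ 0.5772 -0.0608  0.043 ] [[0.4509, -0.0876], [0.452, -0.0537], [0.7025, -0.0304], [0.7035, -0.0715]]
150 [  387     0   173   303 38312] [0.6221 0.0123 0.043 ] [[0.4561, -0.0424], [0.4948, 0.0999], [0.7932, 0.0863], [0.7441, -0.0944]]
150 [ 254  152   48   75 3468] [ 0.5925 -0.1768  0.043 ] [[0.5504, -0.1888], [0.5623, -0.1452], [0.6349, -0.1635], [0.6224, -0.2098]]
150 [306 283  75  22 854] [ 0.7215 -0.1387  0.043 ] [[0.6998, -0.1747], [0.7192, -0.0978], [0.7434, -0.102], [0.7236, -0.1802]]
150 [  127   340   297    63 12176] [ 0.8004 -0.2365  0.043 ] [[0.7958, -0.419], [0.715, -0.3863], [0.8024, -0.0638], [0.8885, -0.0769]]
```

View pics/w1.png

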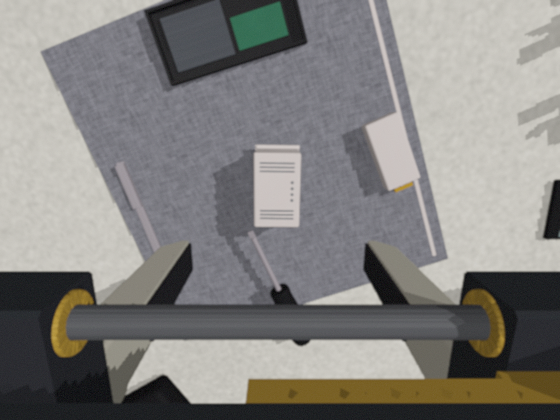

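The wrist view shows the pack at (277,190). It agrees with the top view to within 2 mm, and the screwdriver tip at (252,232) and slim pack at (395,155) are clear of the fingers. Descending to grasp.

```bash
python3 -c "
from h import *
go([.5933,-.176,.030],75)"
```

```text
t 2.15 pos [ 0.5945 -0.1744  0.2179] F [-0.6  0.1  0. ] w 93.0 delta [  0.3  -1.8 187.9] [-0.   -0.15 -0.14]
```

Request:
step_arm([
  [0, -2, 45, 0, 0, 0, 93],
  [0, -2, 90, 0, 0, 0, 93],
  [0, -2, 130, 0, 0, 0, 93],
  [0, -2, 165, 0, 0, 0, 93],
  [0, -2, 180, 0, 0, 0, 93],
  [0, -2, 187, 0, 0, 0, 93],
  [0, -2, 187, 0, 0, 0, 93],
])

```text
time_s: 2.85
tool_pos: [0.5936, -0.1738, 0.0333]
ee_rot: [0.13, 0.991, -0.0, 0.0]
force: [0.2, 0.1, 0.1]
width: 0.0932
```

Request:
step_arm([
  [0, 0, 0, 0, 0, 0, 40],
  [0, 0, 0, 0, 0, 0, 40],
  [0, 0, 0, 0, 0, 0, 40],
  [0, 0, 0, 0, 0, 0, 40],
  [0, 0, 0, 0, 0, 0, 40],
  [0, 0, 0, 0, 0, 0, 40],
], squeeze=35)

```text
time_s: 3.45
tool_pos: [0.5934, -0.1742, 0.0328]
ee_rot: [0.131, 0.991, -0.0, 0.0]
force: [-0.5, -1.0, 0.9]
width: 0.0493
```

```bash
python3 -c "
from h import *
go([.5933,-.176,.030],75)"
```

```text
t 3.45 pos [ 0.5934 -0.1742  0.0328] F [-0.5 -1.   0.9] w 49.3 delta [-0.3 -1.8  2.8] [-0.01  0.01  0.  ]
```

Request:
step_arm([
  [0, 0, 0, 0, 0, 0, 40],
  [0, 0, 0, 0, 0, 0, 40],
  [0, 0, 0, 0, 0, 0, 40],
])

```text
time_s: 3.75
tool_pos: [0.5935, -0.1742, 0.0328]
ee_rot: [0.131, 0.991, -0.0, 0.0]
force: [-1.2, -1.1, 1.6]
width: 0.046
```

Request:
step_arm([
  [0, 0, -10, 0, 0, 0, 40],
  [0, 0, -40, 0, 0, 0, 40],
  [0, 0, -80, 0, 0, 0, 40],
  [0, 0, -120, 0, 0, 0, 40],
  [0, 0, -150, 0, 0, 0, 40],
  [0, 0, -150, 0, 0, 0, 40],
])

```text
time_s: 4.35
tool_pos: [0.5947, -0.1744, 0.1883]
ee_rot: [0.13, 0.991, -0.001, 0.003]
force: [0.5, 0.4, -1.4]
width: 0.046
```

```bash
python3 -c "
from h import *
go([.551,.193,.185],86.4)"
```

```text
t 4.35 pos [ 0.5947 -0.1744  0.1883] F [ 0.5  0.4 -1.4] w 46.0 delta [137.3 343.6   2.3] [ -0.05   0.39 -11.39]
```

Request:
step_arm([
  [17, 43, 0, 0, 0, -2, 40],
  [34, 86, 0, 0, 0, -4, 40],
  [51, 129, 0, 0, 0, -6, 40],
  [68, 172, 0, 0, 0, -8, 40],
  [86, 215, 0, 0, 0, -9, 40],
  [103, 258, 0, 0, 0, -10, 40],
  [120, 301, 0, 0, 0, -11, 40],
  [137, 343, 0, 0, 0, -11.4, 40],
])

```text
time_s: 5.15
tool_pos: [0.5489, 0.1945, 0.1822]
ee_rot: [0.031, 1.0, -0.0, -0.0]
force: [0.9, 0.2, -1.7]
width: 0.0456
```

Request:
step_arm([
  [0, 0, 0, 0, 0, 0, 40],
  [0, 0, 0, 0, 0, 0, 40],
])

```text
time_s: 5.35
tool_pos: [0.5493, 0.1933, 0.182]
ee_rot: [0.03, 1.0, -0.0, -0.0]
force: [-0.5, -0.2, -1.6]
width: 0.0456
```

```bash
python3 - <<'E'
from h import *
go([.551,.193,.185],86.4)
a,ca=shot("wrist","w2"); b,cb=shot("top","top2")
print("wrist cam",(-ca[1].T@ca[2]).round(3))
cv2.imwrite("pics/t2s.png",np.hstack([a[...,::-1][:, :],cv2.resize(b[170:290,140:240,::-1],(350,420),interpolation=2)])[:, 110:])
E
```

```text
t 5.35 pos [0.5493 0.1933 0.182 ] F [-0.5 -0.2 -1.6] w 45.6 delta [-1.7 -0.2 -3. ] [-0.03 -0.06  0.12]
wrist cam [0.475 0.197 0.329]
```

View pics/t2s.png

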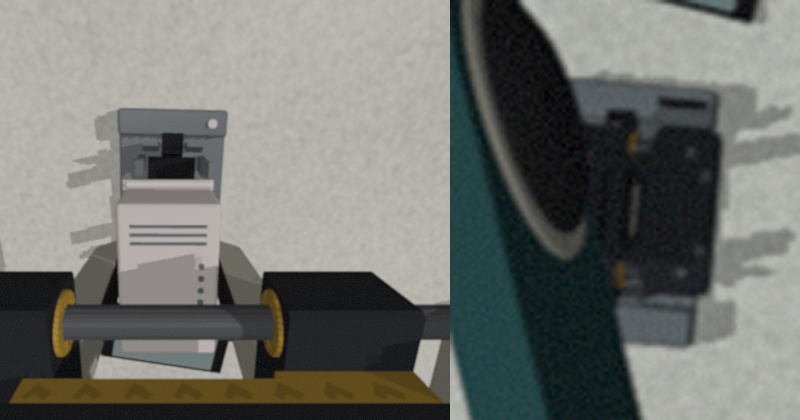

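The wrist view shows the dock's −x end and the held pack's −x end. I enlarge this to get pixel-accurate corners of both.

```bash
python3 - <<'E'
from h import *
a=cv2.imread("pics/w2.png"); cv2.imwrite("pics/w2c.png",cv2.resize(a[95:245,210:350],(700,750)[:2],interpolation=2)[:600])
E
```

```text
(no output)
```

View pics/w2c.png

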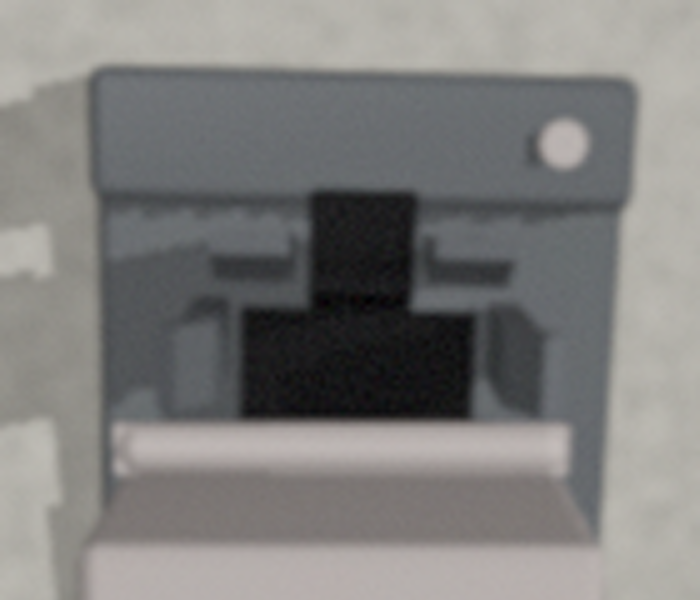

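```bash
python3 - <<'E'
from h import *
c=cam("wrist"); go([.551,.193,.185],86.4)
D=ray("wrist",[[229,108.6],[337.4,111]],.020,c); B=ray("wrist",[[232.6,180],[324,180.4]],.161,c); T=ray("wrist",[[227.6,204],[330,204]],.1922,c)
for n,P,L in(("dock",D,.080),("rib",B,.043),("top",T,.038)):
    e=P[0]-P[1]; w=np.linalg.norm(e[:2]); y=e[:2]/w; x=np.array([y[1],-y[0]]); x*=np.sign(x[0])
    print(n,"width",w.round(4),"yaw",np.degrees(np.arctan2(x[1],x[0])).round(2),"mid",P.mean(0).round(4),"centre",(P.mean(0)[:2]+L*x).round(4))
E
```

```text
t 5.45 pos [0.5498 0.1919 0.1823] F [ 0.2 -0.3 -1.4] w 45.8 delta [-1.1  1.2 -2.7] [-0.03 -0.03 -0.02]
dock width 0.097 yaw -4.88 mid [0.4716 0.2007 0.02  ] centre [0.5513 0.1939]
rib width 0.047 yaw -3.91 mid [0.508  0.1938 0.161 ] centre [0.5509 0.1908]
top width 0.0437 yaw -3.65 mid [0.5123 0.1937 0.1922] centre [0.5502 0.1913]
```

Request:
step_arm([
  [-1, 2.5, 20, 0, 0, 0.5, 40],
  [-1, 2.5, 55, 0, 0, 0.5, 40],
  [-1, 2.5, 80, 0, 0, 0.5, 40],
  [-1, 2.5, 90, 0, 0, 0.5, 40],
  [-1, 2.5, 90, 0, 0, 0.5, 40],
])

```text
time_s: 5.95
tool_pos: [0.5507, 0.194, 0.0916]
ee_rot: [0.036, 0.999, -0.0, -0.001]
force: [-0.2, -0.4, -1.3]
width: 0.0456
```

```bash
python3 - <<'E'
from h import *
go([.551,.194,.072],86)
a,ca=shot("wrist","w3"); b,cb=shot("scene","s3")
cv2.imwrite("pics/ws3.png",np.hstack([cv2.resize(a[60:300,190:390,::-1],(400,480),interpolation=2),cv2.resize(b[230:350,280:380,::-1],(400,480),interpolation=2)]))
E
```

```text
t 5.95 pos [0.5507 0.194  0.0916] F [-0.2 -0.4 -1.3] w 45.6 delta [-0.3  0.1 19.6] [-0.05 -0.11 -0.17]
```

View pics/ws3.png

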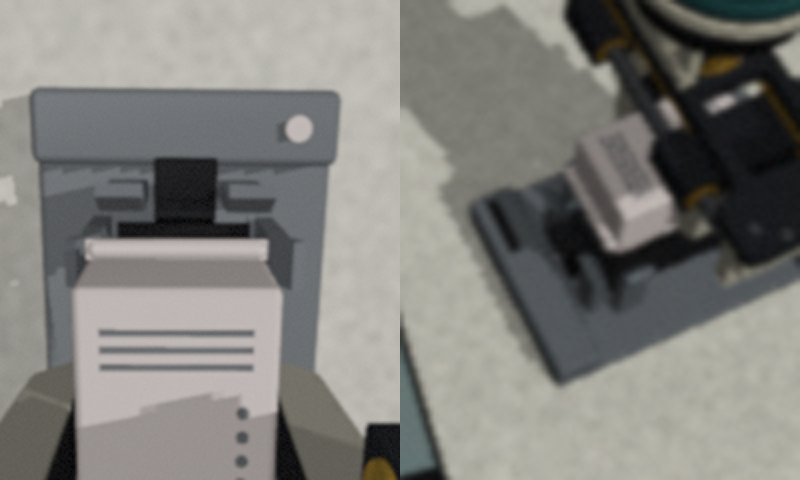

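```bash
python3 - <<'E'
from h import *
c=cam("wrist"); go([.551,.194,.072],86)
D=ray("wrist",[[206,105],[360,106.3]],.020,c); B=ray("wrist",[[233.5,180],[324,180]],.071,c); T=ray("wrist",[[227.3,204],[330.3,204]],.1018,c); C=ray("wrist",[[190+155/2,140],[190+216/2,140]],.03,c)
W=ray("wrist",[[206,141],[358,142]],.020,c); print("lip",W.round(4))
for n,P,L in(("dock",D,.080),("catch",C,.058),("rib",B,.043),("top",T,.038)):
    e=P[0]-P[1]; w=np.linalg.norm(e[:2]); y=e[:2]/w; a=np.radians(-4.2); x=np.array([np.cos(a),np.sin(a)])
    print(n,"width",w.round(4),"yaw",np.degrees(np.arctan2(-y[0],y[1])).round(2),"mid",P.mean(0).round(4),"centre",(P.mean(0)[:2]+L*x).round(4))
E
```

```text
t 6.05 pos [0.5516 0.1947 0.094 ] F [-0.1  0.  -1.8] w 45.7 delta [ 0.6 -0.8 22. ] [ 0.02  0.07 -0.14]
lip [[0.4907 0.151  0.02  ]
 [0.4986 0.2502 0.02  ]]
dock width 0.098 yaw 175.36 mid [0.4723 0.2028 0.02  ] centre [0.5521 0.197 ]
catch width 0.019 yaw 175.82 mid [0.493  0.2011 0.03  ] centre [0.5508 0.1968]
rib width 0.047 yaw 175.82 mid [0.5101 0.1972 0.071 ] centre [0.553 0.194]
top width 0.0446 yaw 175.82 mid [0.5147 0.1968 0.1018] centre [0.5526 0.194 ]
```

Same offset from both features: the dock centre lies about +2.7 mm in y and −1 mm in x from the pack. Correcting that, then lowering slowly.

Request:
step_arm([
  [1, 2.7, 0, 0, 0, 0.3, 40],
  [1, 2.7, 4, 0, 0, 0.3, 40],
  [1, 2.7, 8, 0, 0, 0.3, 40],
  [1, 2.7, 12, 0, 0, 0.3, 40],
  [1, 2.7, 15, 0, 0, 0.3, 40],
  [1, 2.7, 15, 0, 0, 0.3, 40],
])

```text
time_s: 6.65
tool_pos: [0.5499, 0.1978, 0.077]
ee_rot: [0.038, 0.999, -0.0, -0.0]
force: [-0.2, 0.1, -1.5]
width: 0.0458
```

Request:
step_arm([
  [0, 0, 1.5, 0, 0, 0, 40],
  [0, 0, 3, 0, 0, 0, 40],
  [0, 0, 3, 0, 0, 0, 40],
])

```text
time_s: 6.95
tool_pos: [0.5502, 0.1977, 0.0746]
ee_rot: [0.038, 0.999, -0.0, 0.0]
force: [-0.0, -0.7, -2.0]
width: 0.0458
```

Request:
step_arm([
  [0, 0, 1.5, 0, 0, 0, 40],
  [0, 0, 3, 0, 0, 0, 40],
  [0, 0, 3, 0, 0, 0, 40],
])

```text
time_s: 7.25
tool_pos: [0.5502, 0.1977, 0.0714]
ee_rot: [0.038, 0.999, -0.0, -0.0]
force: [0.7, -2.8, -2.8]
width: 0.0459
```

Request:
step_arm([
  [0, -0.8, 0, 0, 0, 0, 40],
  [0, -0.8, 1, 0, 0, 0, 40],
  [0, -0.8, 2, 0, 0, 0, 40],
  [0, -0.8, 2, 0, 0, 0, 40],
])

```text
time_s: 7.65
tool_pos: [0.55, 0.1971, 0.0695]
ee_rot: [0.038, 0.999, 0.0, -0.0]
force: [-0.3, -0.1, -0.3]
width: 0.0458
```

Request:
step_arm([
  [0, 0, 1, 0, 0, 0, 40],
  [0, 0, 2, 0, 0, 0, 40],
  [0, 0, 2, 0, 0, 0, 40],
])

```text
time_s: 7.95
tool_pos: [0.5499, 0.1971, 0.0675]
ee_rot: [0.038, 0.999, -0.0, -0.0]
force: [-2.2, 0.8, -0.5]
width: 0.0456
```

Request:
step_arm([
  [0, 0, 1, 0, 0, 0, 40],
  [0, 0, 2, 0, 0, 0, 40],
  [0, 0, 2, 0, 0, 0, 40],
])

```text
time_s: 8.25
tool_pos: [0.5499, 0.1971, 0.0655]
ee_rot: [0.038, 0.999, -0.0, -0.0]
force: [-3.8, 1.4, 0.2]
width: 0.0458
```

Request:
step_arm([
  [0.8, 0, 0, 0, 0, 0, 40],
  [0.8, 0, 0, 0, 0, 0, 40],
  [0.8, 0, 0, 0, 0, 0, 40],
])

```text
time_s: 8.55
tool_pos: [0.5494, 0.1971, 0.0657]
ee_rot: [0.038, 0.999, 0.0, 0.0]
force: [-3.0, 1.0, -0.5]
width: 0.0459
```

Request:
step_arm([
  [0, 0, 1, 0, 0, 0, 40],
  [0, 0, 1, 0, 0, 0, 40],
])

```text
time_s: 8.75
tool_pos: [0.5495, 0.1971, 0.0648]
ee_rot: [0.038, 0.999, 0.0, 0.0]
force: [-1.3, 0.5, 1.3]
width: 0.0456
```

Request:
step_arm([
  [0, 0, 1, 0, 0, 0, 40],
  [0, 0, 1, 0, 0, 0, 40],
])

```text
time_s: 8.95
tool_pos: [0.5497, 0.1971, 0.0639]
ee_rot: [0.038, 0.999, 0.0, 0.0]
force: [-0.3, -0.9, 2.6]
width: 0.0459
```

Centred, with both catches touched evenly (about 4 N). Pressing on in small steps.

Request:
step_arm([
  [0, 0, 1, 0, 0, 0, 40],
  [0, 0, 2, 0, 0, 0, 40],
  [0, 0, 2, 0, 0, 0, 40],
])

```text
time_s: 9.25
tool_pos: [0.5494, 0.1971, 0.0616]
ee_rot: [0.038, 0.999, 0.0, 0.0]
force: [0.5, -0.5, 3.4]
width: 0.0459
```

Request:
step_arm([
  [0, 0, 1, 0, 0, 0, 40],
  [0, 0, 2, 0, 0, 0, 40],
  [0, 0, 2, 0, 0, 0, 40],
])

```text
time_s: 9.55
tool_pos: [0.5494, 0.1971, 0.0596]
ee_rot: [0.038, 0.999, 0.0, 0.0]
force: [0.6, 1.0, 3.4]
width: 0.0459
```

Request:
step_arm([
  [0, 0, 1, 0, 0, 0, 40],
  [0, 0, 2, 0, 0, 0, 40],
  [0, 0, 2, 0, 0, 0, 40],
])

```text
time_s: 9.85
tool_pos: [0.5494, 0.1971, 0.0577]
ee_rot: [0.038, 0.999, 0.0, 0.0]
force: [0.2, 0.4, 4.4]
width: 0.0458
```

Request:
step_arm([
  [0, 0, 0.7, 0, 0, 0, 40],
  [0, 0, 1.5, 0, 0, 0, 40],
  [0, 0, 1.5, 0, 0, 0, 40],
])

```text
time_s: 10.15
tool_pos: [0.5494, 0.1971, 0.0563]
ee_rot: [0.038, 0.999, 0.0, 0.0]
force: [-0.1, -0.4, 6.3]
width: 0.0459
```

Request:
step_arm([
  [0, 0, 0.5, 0, 0, 0, 40],
  [0, 0, 1, 0, 0, 0, 40],
])

```text
time_s: 10.35
tool_pos: [0.5494, 0.1971, 0.0555]
ee_rot: [0.038, 0.999, 0.0, 0.0]
force: [-1.0, -1.2, 7.8]
width: 0.0459
```

Request:
step_arm([
  [0, 0, 0.5, 0, 0, 0, 40],
  [0, 0, 1, 0, 0, 0, 40],
])

```text
time_s: 10.55
tool_pos: [0.5494, 0.1971, 0.0544]
ee_rot: [0.038, 0.999, 0.0, 0.0]
force: [-1.1, -0.5, 6.5]
width: 0.0457
```

Request:
step_arm([
  [0, 0, 0.5, 0, 0, 0, 40],
  [0, 0, 0.5, 0, 0, 0, 40],
])

```text
time_s: 10.75
tool_pos: [0.5494, 0.1971, 0.0536]
ee_rot: [0.038, 0.999, 0.0, 0.0]
force: [1.4, 0.5, 3.0]
width: 0.046
```

Request:
step_arm([
  [0, 0, 0.5, 0, 0, 0, 40],
  [0, 0, 0.5, 0, 0, 0, 40],
])

```text
time_s: 10.95
tool_pos: [0.5493, 0.1971, 0.053]
ee_rot: [0.038, 0.999, -0.0, 0.0]
force: [0.9, 0.3, 2.1]
width: 0.0454
```

Request:
step_arm([
  [0, 0, 0.5, 0, 0, 0, 40],
  [0, 0, 0.5, 0, 0, 0, 40],
])

```text
time_s: 11.15
tool_pos: [0.5489, 0.197, 0.0518]
ee_rot: [0.038, 0.999, -0.0, -0.001]
force: [2.1, 0.3, -9.4]
width: 0.0462
```

Request:
step_arm([
  [0, 0, 0, 0, 0, 0, 40],
  [0, 0, 0, 0, 0, 0, 40],
])

```text
time_s: 11.35
tool_pos: [0.5486, 0.1969, 0.0515]
ee_rot: [0.038, 0.999, -0.0, -0.001]
force: [0.8, 0.5, -13.8]
width: 0.0459
```

```bash
python3 - <<'E'
from h import *
go([.5494,.1971,.05],86)
a,ca=shot("wrist","w4"); b,cb=shot("scene","s4")
cv2.imwrite("pics/ws4.png",np.hstack([cv2.resize(a[60:300,190:390,::-1],(400,480),interpolation=2),cv2.resize(b[230:350,280:380,::-1],(400,480),interpolation=2)]))
E
```

```text
t 11.35 pos [0.5486 0.1969 0.0515] F [  0.8   0.5 -13.8] w 45.9 delta [-0.8  0.2  1.5] [-0.05 -0.12 -0.39]
```

View pics/ws4.png

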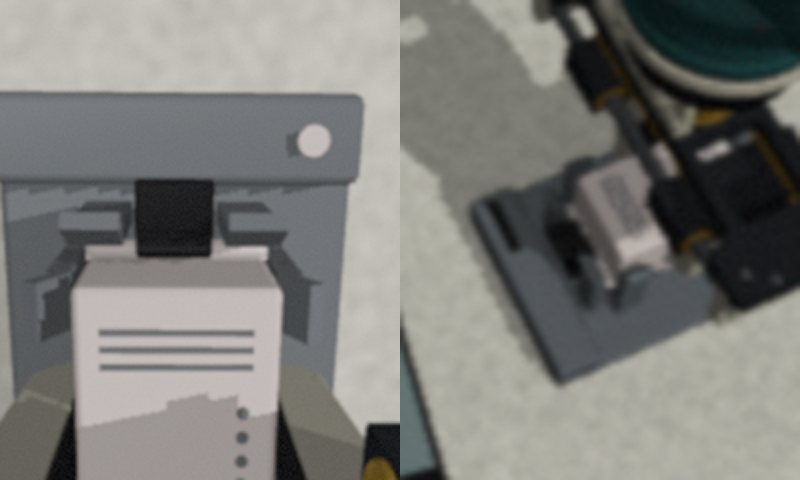

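Wrist view: catch_b, black at (175,220) in the crop, sits over the −x rib. The force dropped and then reversed to −14 N, so the catches are pulling the pack down, as after a snap. I follow down slightly, watch the force, then release.

Request:
step_arm([
  [0, 0, 0.4, 0, 0, 0, 40],
  [0, 0, 0.4, 0, 0, 0, 40],
])

```text
time_s: 11.65
tool_pos: [0.5487, 0.1969, 0.0516]
ee_rot: [0.038, 0.999, -0.0, -0.001]
force: [-3.5, -0.8, -14.9]
width: 0.0456
```

Request:
step_arm([
  [0, 0, 0.4, 0, 0, 0, 40],
  [0, 0, 0.4, 0, 0, 0, 40],
])

```text
time_s: 11.85
tool_pos: [0.5489, 0.197, 0.0516]
ee_rot: [0.038, 0.999, -0.0, -0.001]
force: [-5.1, -1.5, -13.0]
width: 0.0457
```

Request:
step_arm([
  [0, 0, 0, 0, 0, 0, 48],
  [0, 0, 0, 0, 0, 0, 52],
  [0, 0, 0, 0, 0, 0, 58],
  [0, 0, 0, 0, 0, 0, 58],
])

```text
time_s: 12.25
tool_pos: [0.5498, 0.1973, 0.0526]
ee_rot: [0.038, 0.999, 0.0, 0.001]
force: [0.8, -0.6, 0.1]
width: 0.0574
```

```bash
python3 - <<'E'
from h import *
go([.5494,.1971,.05],86)
E
```

```text
t 12.25 pos [0.5498 0.1973 0.0526] F [ 0.8 -0.6  0.1] w 57.4 delta [ 0.4 -0.2  2.6] [ 0.03  0.08 -0.39]
```

Request:
step_arm([
  [0, 0, -15, 0, 0, 0, 60],
  [0, 0, -40, 0, 0, 0, 60],
  [0, 0, -80, 0, 0, 0, 60],
  [30, 0, -110, 0, 0, 0, 60],
  [70, 0, -120, 0, 0, 0, 60],
  [100, 0, -130, 0, 0, 0, 60],
  [120, 0, -140, 0, 0, 0, 60],
  [120, 0, -140, 0, 0, 0, 60],
])

```text
time_s: 13.05
tool_pos: [0.4286, 0.2067, 0.195]
ee_rot: [0.038, 0.999, 0.001, 0.002]
force: [0.1, -0.1, -0.1]
width: 0.0601
```

```bash
python3 - <<'E'
from h import *
go([.5494,.1971,.05],86)
b,cb=shot("scene","s5"); t,ct=shot("top","t5")
cv2.imwrite("pics/ws5.png",np.hstack([cv2.resize(t[180:285,145:235,::-1],(400,467),interpolation=2),cv2.resize(b[240:345,290:380,::-1],(400,467),interpolation=2)]))
E
```

```text
t 13.05 pos [0.4286 0.2067 0.195 ] F [ 0.1 -0.1 -0.1] w 60.1 delta [-120.7   -0.8  145.5] [ 0.12  0.21 -0.33]
```

View pics/ws5.png

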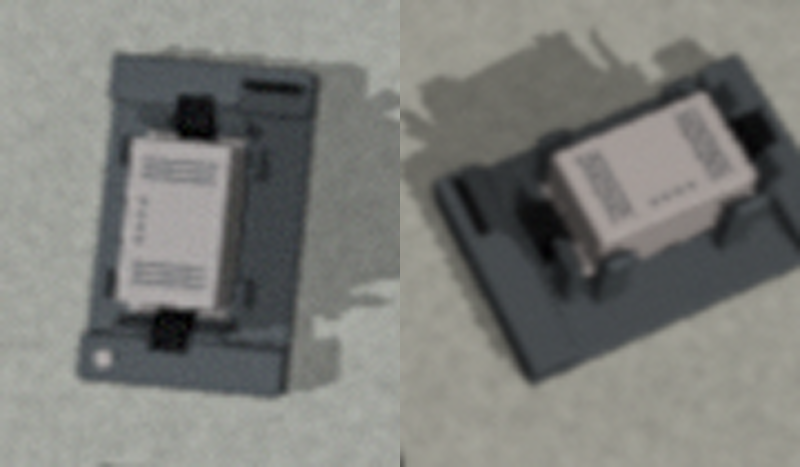

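Both views show the pack seated, centred and apparently level, with black catches over both ends. To confirm both ends' heights better than pixels allow, I'll touch the top lightly over each end with closed fingers.

```bash
python3 - <<'E'
from h import *
go([.523,.198,.095],86)
go([.579,.194,.095],86)
E
```

```text
t 13.15 pos [0.4299 0.2064 0.1931] F [-0.1  0.2  0.4] w 59.8 delta [-93.3  -1.4  98.2] [ 0.05  0.11 -0.37]
t 13.15 pos [0.4299 0.2064 0.1931] F [-0.1  0.2  0.4] w 59.8 delta [-149.4   -1.1   98.4] [ 0.05  0.11 -0.37]
```

Request:
step_arm([
  [-30, 0, 0, 0, 0, 0, 0],
  [-65, -1, 10, 0, 0, 0, 0],
  [-93, -1, 40, 0, 0, 0, 0],
  [-93, -1, 75, 0, 0, 0, 0],
  [-93, -1, 98, 0, 0, 0, 0],
  [-93, -1, 98, 0, 0, 0, 0],
  [-93, -1, 103, 0, 0, 0, 0],
  [-93, -1, 105, 0, 0, 0, 0],
])

```text
time_s: 13.95
tool_pos: [0.523, 0.1983, 0.0879]
ee_rot: [0.038, 0.999, 0.0, 0.001]
force: [-0.2, 0.1, 0.3]
width: 0.002
```

Request:
step_arm([
  [0, 0, 1, 0, 0, 0, 0],
  [0, 0, 2, 0, 0, 0, 0],
  [0, 0, 3, 0, 0, 0, 0],
  [0, 0, 3, 0, 0, 0, 0],
])

```text
time_s: 14.35
tool_pos: [0.5224, 0.1982, 0.0841]
ee_rot: [0.038, 0.999, 0.0, 0.0]
force: [0.1, 0.9, -0.1]
width: 0.0005
```

Request:
step_arm([
  [0, 0, 1, 0, 0, 0, 0],
  [0, 0, 1, 0, 0, 0, 0],
])

```text
time_s: 14.55
tool_pos: [0.5223, 0.1982, 0.0828]
ee_rot: [0.038, 0.999, -0.0, -0.0]
force: [0.0, 0.1, 0.3]
width: 0.0001
```

Request:
step_arm([
  [0, 0, 0.7, 0, 0, 0, 0],
  [0, 0, 0.7, 0, 0, 0, 0],
])

```text
time_s: 14.75
tool_pos: [0.5223, 0.1982, 0.082]
ee_rot: [0.038, 0.999, -0.0, -0.0]
force: [-0.4, 0.0, 0.4]
width: 0.0004
```

Request:
step_arm([
  [0, 0, 0.7, 0, 0, 0, 0],
  [0, 0, 0.7, 0, 0, 0, 0],
])

```text
time_s: 14.95
tool_pos: [0.5223, 0.1982, 0.0813]
ee_rot: [0.038, 0.999, -0.0, -0.0]
force: [-0.6, -1.0, -0.4]
width: 0.0007
```

Request:
step_arm([
  [0, 0, 0.7, 0, 0, 0, 0],
  [0, 0, 0.7, 0, 0, 0, 0],
])

```text
time_s: 15.15
tool_pos: [0.5223, 0.1982, 0.0807]
ee_rot: [0.038, 0.999, -0.0, -0.0]
force: [0.7, 0.4, 0.0]
width: 0.0007
```

Request:
step_arm([
  [0, 0, 0.7, 0, 0, 0, 0],
  [0, 0, 0.7, 0, 0, 0, 0],
])

```text
time_s: 15.35
tool_pos: [0.5224, 0.1982, 0.0805]
ee_rot: [0.038, 0.999, 0.0, 0.0]
force: [-2.8, -1.2, 5.6]
width: 0.0004
```

Request:
step_arm([
  [0, 0, 0.7, 0, 0, 0, 0],
  [0, 0, 0.7, 0, 0, 0, 0],
])

```text
time_s: 15.55
tool_pos: [0.5224, 0.1982, 0.0805]
ee_rot: [0.038, 0.999, 0.0, 0.0]
force: [-6.8, -2.1, 12.9]
width: 0.0007
```

End B meets firm resistance at TCP 0.0806 (underside ≈ 21.5 mm). Now the other end.

Request:
step_arm([
  [0, 0, -10, 0, 0, 0, 0],
  [-28, 0, -10, 0, 0, 0, 0],
  [-56, 0, -10, 0, 0, 0, 0],
  [-56, 0, -6, 0, 0, 0, 0],
  [-56, 0, -4, 0, 0, 0, 0],
  [-56, 0, -3, 0, 0, 0, 0],
  [-56, 0, -3, 0, 0, 0, 0],
])

```text
time_s: 16.25
tool_pos: [0.5775, 0.194, 0.0823]
ee_rot: [0.038, 0.999, -0.0, -0.0]
force: [-0.0, 0.8, 0.1]
width: 0.0007
```

Request:
step_arm([
  [0, 0, 0.7, 0, 0, 0, 0],
  [0, 0, 0.7, 0, 0, 0, 0],
])

```text
time_s: 16.45
tool_pos: [0.5779, 0.194, 0.0819]
ee_rot: [0.038, 0.999, 0.0, 0.0]
force: [-0.1, -0.3, 1.4]
width: 0.0003
```

Request:
step_arm([
  [0, 0, 0.7, 0, 0, 0, 0],
  [0, 0, 0.7, 0, 0, 0, 0],
])

```text
time_s: 16.65
tool_pos: [0.5781, 0.1939, 0.0809]
ee_rot: [0.038, 0.999, 0.0, -0.0]
force: [0.8, -0.2, -0.2]
width: 0.0007
```

Request:
step_arm([
  [0, 0, 0.5, 0, 0, 0, 0],
  [0, 0, 0.5, 0, 0, 0, 0],
])

```text
time_s: 16.85
tool_pos: [0.5782, 0.1939, 0.0806]
ee_rot: [0.038, 0.999, 0.0, 0.0]
force: [0.0, -0.5, 1.9]
width: 0.0007
```

Request:
step_arm([
  [0, 0, 0.4, 0, 0, 0, 0],
  [0, 0, 0.4, 0, 0, 0, 0],
])

```text
time_s: 17.05
tool_pos: [0.5783, 0.1939, 0.0805]
ee_rot: [0.038, 0.999, 0.0, 0.0]
force: [-1.3, -0.1, 6.2]
width: 0.0005
```

Both ends are at the same height (0.0805), stiff and level. Retreating.

Request:
step_arm([
  [0, 0, -15, 0, 0, 0, 0],
  [0, 0, -50, 0, 0, 0, 0],
  [30, 0, -90, 0, 0, 0, 0],
  [70, 0, -110, 0, 0, 0, 0],
  [110, 0, -115, 0, 0, 0, 0],
  [148, 0, -115, 0, 0, 0, 0],
  [148, 0, -115, 0, 0, 0, 0],
  [148, 0, -115, 0, 0, 0, 0],
])

```text
time_s: 17.85
tool_pos: [0.4305, 0.2054, 0.1963]
ee_rot: [0.038, 0.999, 0.0, 0.001]
force: [-0.3, -0.2, 0.8]
width: 0.0005
```

```bash
python3 - <<'E'
from h import *
for n,f,g,sl in(("top","t6","t5",np.s_[180:285,145:215]),("scene","s6","s5",np.s_[240:345,290:370])):
    a,_=shot(n,f); o=cv2.imread(f"pics/{g}.png")[...,::-1]
    A,O=a[sl],o[sl]; print(n,"shift of white pack px",[tuple(np.argwhere(x.min(2)>110).mean(0).round(2)) for x in(A,O)],[(x.min(2)>110).sum() for x in (A,O)],cv2.absdiff(A,O).mean().round(2))
a,_=cv2.imread("pics/t6.png"),0; o=cv2.imread("pics/top1.png")
cv2.imwrite("pics/fin.png",np.hstack([a[50:330,150:450],cv2.resize(cv2.imread("pics/s6.png")[240:345,290:380],(240,280),interpolation=2)]))
go([.5,.2,.2],86)
E
```

```text
top shift of white pack px [(np.float64(52.57), np.float64(27.74)), (np.float64(52.93), np.float64(27.61))] [np.int64(4717), np.int64(4765)] 2.95
scene shift of white pack px [(np.float64(57.07), np.float64(40.48)), (np.float64(57.08), np.float64(40.45))] [np.int64(4825), np.int64(4824)] 1.0
t 17.95 pos [0.4312 0.2052 0.1955] F [ 0.8  0.1 -0.3] w 1.0 delta [-69.    0.1  -4.5] [ 0.01  0.02 -0.4 ]
```

View pics/fin.png

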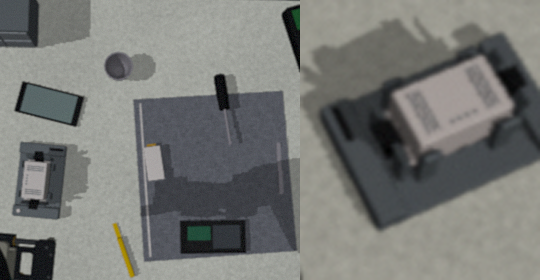

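The pack is seated and unchanged, the bystanders are in place and the robot is clear. Handing in.

```bash
python3 -c "
from h import *
print(manip.job_done())"
```

```text
the job is handed in; nothing more can be done
None
```

I picked up the battery, pressed it into the cradle while still gripping it, released it and handed the job in at about 18 s. My checks suggest it is locked and level, but the hand-in gave no verdict and I could not read the catch joints.

- **Snap:** the press force rose to about 8 N, fell to about 2 N, then reversed. At that point the pack was pulling down on the gripper with up to 15 N, which I took as both catches home. The press itself stayed well below 25 N.
- **Height and level:** touching the top lightly over each end gave the same height, with the TCP at 0.0805 m. That puts the underside about 21.5 mm up at both ends. The touches reached 13 N at one end and 6 N at the other.
- **Last pictures:** these show the pack unmoved after I let go, with catches over both ends. The bystanders are where they were by eye (I did not measure them), and the arm is clear.
- **Disagreements:** the wrist view put the cradle about 3 mm further in +y than the first top view. I corrected for that and then settled the last 1 mm by side force. The downward pull also did not ease when I followed it down by 0.8 mm, but it went to zero on release.

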